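Put returned spare parts back on their picture trays

ROBOT

A 6-joint arm with a two-finger parallel gripper is mounted at the origin on the work surface. World frame = base frame: x ahead of the robot, y to its left, z up, the work surface at z = 0. Lengths are in mm, angles in degrees, forces in N, time in s.
With the tool pointing down it reaches from about 350 to 850 mm from the base axis. Payload 8.1 kg.
Tool frame: the origin (TCP) lies between the finger pads; the fingertips stand 11 mm ahead of it and the grasp point (between the pads) lies 8 mm behind it; z points along the fingers, y is the line along which they close (so a half turn about z gives the same grasp; the last joint's range is limited). The gripper opens to 85 mm and grips with 20 to 120 N. Pads are 22 mm wide; open, the fingers measure 114 mm over their backs; the gripper's body (76 mm by 85 mm) begins 54 mm behind the grasp point. The pads swing forward as they close: fully open they stand 13 mm farther back than shut.
Start: joints at [70.222, 7.471, 85.268, -0, 87.261, -4.893], TCP at [154.11, 579.875, 214.592] pointing down, gripper open.
Joint ranges: [-169.43, 169.43], [-51.17, 129.36], [1.28, 143.12], [-76.62, 256.62], [0, 156.53], [-152.29, 152.29]. Speed limits (degrees/s): [136.94, 136.94, 159.86, 180, 180, 180].

INTERFACE

Orientations are given as [roll, pitch, yaw] about the fixed x, y, z axes, in that order (R = Rz(yaw) Ry(pitch) Rx(roll)).
In Python, from bench import r, snapshot, get_calibration gives the robot as it stands.
- The arm moves only by the tool step_arm, never from a script. Its argument "rows" is a list of rows, each a list of 2 entries, a list of its own where there are three numbers: the shift along the tool's x, y, z in mm, then the turn about the tool's z in degrees. In form: [[[tx, ty, tz], yaw], ...]. A call has 1 to 12 rows; each row is the pose to reach, as a shift and turn from the pose commanded when the call began, along the tool's axes at that moment; what a row does not reach only later rows make up. A row lasts 1/10 s, in which the tool goes at most 50 mm and 8.59 degrees, less where a joint would pass 70% of its speed; a pose out of reach is approached as far as the arm can. A call with a gripper value outside its range is refused whole. "fingers" is the opening, from 0 (shut) to 1 (fully open), set as the call begins (left out, the last holds). The fingers move at their own pace and stop on an object; "squeeze" is the grip in N (left out, the last holds). Time passes only in rows, so rows that repeat a pose let the fingers close. It gives the time, the measured TCP pose, the force, the opening and the grip force at its end, in the units of the state.
- r.sense(): the state, without advancing time (a new reading comes with each control period).
- snapshot(name): name is "side" or "top"; returns the picture (384x512x3 uint8, blue, green, red); there is no depth.
- get_calibration(name): a dict with "fovy" (degrees; the focal length in pixels is half the picture's height over the tangent of half this angle, whatever the lens; pixels are square), "cx", "cy" (the principal point, pixels), "eye" and "orientation" of the camera in the world. Camera axes: x right, y up, looking along -z (the intrinsics and any distortion apply to the point x, -y, -z); pixel columns grow to the right and rows downward; lengths in mm; the calibration is good to about 2 mm. A picture is of the moment at which its call begins. get_calibration takes no time and is no camera call.
- r.hand_in(): hands the job in; it is judged then, once.
The state is a dict: "time": time; "joint_pos": joint angles; "qd": joint speeds; "joint_efforts": joint torques, N m; "tool_pos": TCP position; "tcp_rot": TCP orientation; "ft_force": force on the tool from outside, world axes, zero at the start; "wrist_torque": the same for the moment, N m; "finger_gap": finger opening in mm; "grip_force": force on a finger pad.
Only numpy, scipy, OpenCV 4.12 (cv2) and the standard library are available. Lean on these libraries where they do the work, as an engineer would, in place of code of your own. Each camera call takes 0.05 s, during which the arm holds its last target. There are 200 camera calls.

TASK

Put the four returned spare parts away: set the steel coil spring, the brass hex nut, the blue link bar and the yellow angle bracket each in the red tray whose card shows its shape, standing the same way up as now, centred on the printed shape and, for the link and the bracket, turned to line up with it (the bracket's corner on the corner of the print). Leave the amber jar where it stands.

Things in the scene. Friction and masses are not known exactly. Their poses are not given: they have to be found in the camera images.
- spring: dark steel compression spring standing on end, 40 mm outer diameter, 45 mm tall; stiff open coils: it does not give when squeezed from the sides. 0.10 to 0.20 kg. Origin: centre of its underside; z up along its axis.
- nut: big brass hexagon nut lying flat, 46 mm across flats, 53 mm across corners, 24 mm tall, with a 28 mm hole. 0.13 to 0.25 kg. Origin: centre of its underside; z up, x points square to one pair of flats (the other pairs are 60 degrees on either side). Its final yaw is free.
- link: blue flat link bar with round ends, 80 mm long, 24 mm wide, 22 mm tall, two small steel eyes on top. 0.14 to 0.28 kg. Origin: centre of its underside; x along its length, y across it, z up. Either end may point either way.
- bracket: yellow angle bracket standing on edge, an L seen from above: two legs 60 mm long (outside), 8 mm thick and 32 mm tall. 0.10 to 0.21 kg. Origin: at the underside, centre of the 60 x 60 mm square that surrounds the L (not inside the metal). z up. One leg runs along x, filling x -30 to 30 and y -30 to -22 mm; the other runs along y, filling x -30 to -22 and y -30 to 30 mm.
- bracket_corner (a point): the bracket's outer corner, where its legs meet, at its top edge: at x -30, y -30, z 32 mm in the bracket's frame.
- tray_spring: fixed red square tray, 104 x 104 mm, its floor 4 mm above the table, with a rim 4 mm thick and 8 mm high above the table; on its floor a white card printed true to size with a black ring of 40 mm diameter. Origin: centre of the tray's underside, at table height, below the centre of the printed shape; z up. The steel spring belongs here.
- tray_nut: fixed red square tray, 104 x 104 mm, its floor 4 mm above the table, with a rim 4 mm thick and 8 mm high above the table; on its floor a white card printed true to size with a brass-coloured hexagon with a white hole. Origin: centre of the tray's underside, at table height, below the centre of the printed shape; z up. The brass nut belongs here.
- tray_link: fixed red square tray, 104 x 104 mm, its floor 4 mm above the table, with a rim 4 mm thick and 8 mm high above the table; on its floor a white card printed true to size with a blue bar with round ends, 80 x 24 mm, and two white dots. Origin: centre of the tray's underside, at table height, below the centre of the printed shape; z up. The print's length runs along x. The blue link belongs here.
- tray_bracket: fixed red square tray, 104 x 104 mm, its floor 4 mm above the table, with a rim 4 mm thick and 8 mm high above the table; on its floor a white card printed true to size with a yellow L, 60 x 60 mm. Origin: centre of the tray's underside, at table height, below the centre of the printed shape; z up. The print lies in this frame just as the bracket lies in its own (corner at x -30, y -30 mm), so the bracket must take the tray's yaw, not half a turn from it.
- jar: bystander: closed amber glass jar with a black lid, 54 mm diameter, 85 mm tall, loose, standing among the parts. Origin: centre of its underside. A loose green tape roll, 72 mm diameter and 18 mm tall, also lies among the parts. The centres of parts, trays, jar and roll are at least 130 mm apart at the start. Low stock (under 110 mm) stands along the table's far edge and sides.
There are look-alikes about, which are no part of the job. What is shaped like the tray_link but pink is not meant.

How it is judged:
By the outcome, as a careful person would: the job done as asked, in the order asked, and still so for the second after the job is handed in, with the robot touching nothing.
It also fails if it takes over 128 s, if anything falls off the work surface, if the arm or the gripper's body presses on something with over 40 N, if the wrist force passes 120 N, or if a joint passes its speed limit or range.

## Working session

There is one attempt and no reset: what is moved stays moved. The work goes in short steps, Python scripts to look and compute and a tool call to move; the robot and the scene stay as the last step left them, time stands still between calls to the robot, and variables do not carry over. Pictures are saved under pics/ and viewed, at most 14 in all, crops included, and the job is handed in when it is done.

Besides the shell and the picture viewer there is one more tool, called after ">>>" as name(argument=value, ...), one argument or row to a line, values as JSON. step_arm: Moves the arm, as the interface text tells. Its arguments: {"type":"object","properties":{"rows":{"type":"array"},"fingers":{"type":"number"},"squeeze":{"type":"number"}},"required":["rows"]}

```bash
ls; mkdir -p pics; python3 - <<'E'
from bench import r, snapshot, get_calibration
import cv2
for n in("top","side"):
    print(n,get_calibration(n)); cv2.imwrite(f"pics/{n}0.png",snapshot(n))
print(r.sense())
E
```

```text
pics
top {'fovy': 57.38921771107154, 'cx': 258.0389272265075, 'cy': 190.42158220598847, 'eye': array([ 240.68253632,   53.39251287, 1107.30557728]), 'orientation': array([  9.58993909,   1.34592529, -90.74045338])}
side {'fovy': 50.000753027623624, 'cx': 261.0626710644316, 'cy': 184.94593939641717, 'eye': array([-135.82705213, -879.5715853 ,  776.33867382]), 'orientation': array([ 56.66837599,   0.1141104 , -31.45599737])}
{'time': 0.1, 'joint_pos': array([ 7.02233441e+01,  7.51336348e+00,  8.53245543e+01,  4.81428636e-04,
        8.72599187e+01, -4.89082401e+00]), 'qd': array([-0.00034975, -0.14401868, -0.23531993,  0.14083056,  0.00157929,
        0.02426131]), 'joint_efforts': array([ 1.57250165e-04, -5.70939159e+01, -5.01949775e+01, -2.06710665e-04,
        7.76697707e-03, -5.51652215e-05]), 'tool_pos': array([153.91010444, 579.37890798, 213.60790098]), 'tcp_rot': array([-1.79902561e+02, -8.82036308e-03,  1.65114137e+02]), 'ft_force': array([ 0.35095794, -0.04368887,  0.50453597]), 'wrist_torque': array([-0.01772238, -0.03310809, -0.0432692 ]), 'grip_force': 0.0, 'finger_gap': 85.68766594359583}
```

View pics/top0.png

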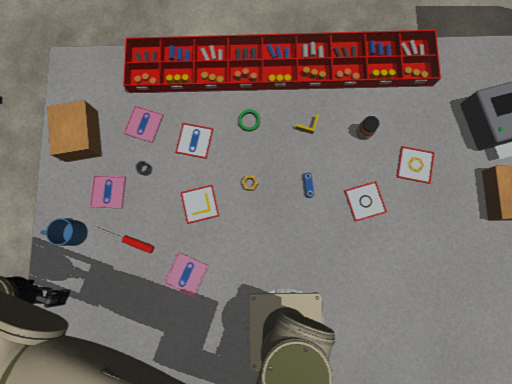

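View pics/side0.png

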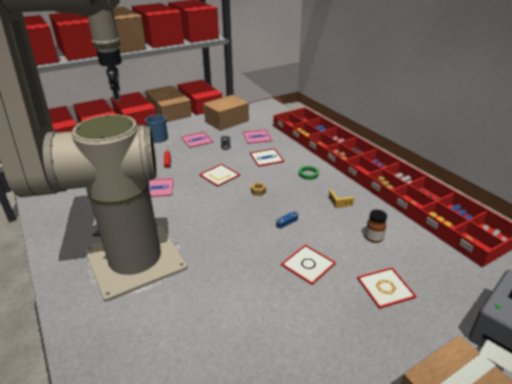

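The top view shows the spring at (144,168), nut (250,183), link (308,185), bracket (308,124) and jar (368,127). The trays are link (194,140), bracket (200,204), spring (365,201) and nut (416,164). The pink trays are decoys. The side view shows the same layout.

```bash
cat > h.py <<'E'
import numpy as np, cv2
from scipy.spatial.transform import Rotation as R
from bench import r, snapshot, get_calibration
def cam(n):
    c=get_calibration(n); return c, 192/np.tan(np.radians(c['fovy']/2)), R.from_euler('xyz',c['orientation'],degrees=True).as_matrix()
def cast(n,px,z):
    c,f,M=cam(n); px=np.atleast_2d(px).astype(float)
    d=np.c_[(px[:,0]-c['cx'])/f,-(px[:,1]-c['cy'])/f,-np.ones(len(px))]@M.T
    return (c['eye']+d*((z-c['eye'][2])/d[:,2])[:,None])[:,:2]
def proj(n,P):
    c,f,M=cam(n); q=(np.atleast_2d(P)-c['eye'])@M
    return np.c_[c['cx']+f*q[:,0]/-q[:,2], c['cy']-f*q[:,1]/-q[:,2]]
S=8
def crop(im,u,v,w):
    """8x crop around (u,v); returns crop and function crop px -> image px"""
    x0,y0=int(u-w),int(v-w); c=im[y0:y0+2*w,x0:x0+2*w]
    return cv2.resize(c,None,fx=S,fy=S,interpolation=cv2.INTER_CUBIC), lambda p:(np.asarray(p,float)+.5)/S-.5+[x0,y0]
def big(mask,k=0):
    cs,_=cv2.findContours(mask.astype(np.uint8)*255,cv2.RETR_EXTERNAL,cv2.CHAIN_APPROX_NONE)
    return sorted(cs,key=cv2.contourArea)[-1-k][:,0,:]
def moments(P):
    m=cv2.moments(P.astype(np.float32)); c=np.array([m['m10'],m['m01']])/m['m00']
    return c, np.degrees(.5*np.arctan2(2*m['mu11'],m['mu20']-m['mu02'])), m['m00']
def masks(c):
    h,s,v=cv2.split(cv2.cvtColor(c,cv2.COLOR_BGR2HSV))
    return dict(red=((h<8)|(h>172))&(s>130)&(v>90), blue=(h>95)&(h<125)&(s>100), yel=(h>12)&(h<35)&(s>90), dark=v<90)
E
cat > m.py <<'E'
from h import *
T={'spring':(365,201,'dark'),'nut':(416,164,'yel'),'link':(194,140,'blue'),'bracket':(200,204,'yel')}
O={'spring':(144,168,'dark',22),'nut':(250,183,'yel',12),'link':(308,185,'blue',11),'bracket':(308,124,'yel',16)}
im=snapshot('top'); cv2.imwrite('pics/t.png',im)
tiles=[]
for k,(u,v,m) in T.items():
    c,g=crop(im,u,v,26); tiles.append(c); M=masks(c)
    P=cast('top',g(big(M['red'])),8); rr=cv2.minAreaRect(P.astype(np.float32))
    Q=cast('top',g(big(M[m])),4); ctr,a,A=moments(Q)
    r2=cv2.minAreaRect(Q.astype(np.float32))
    print('tray',k,np.round(rr[0],1),np.round(rr[1],1),round(rr[2],1),'| print',ctr.round(1),round(a,1),round(A),'rect',np.round(r2[0],1),np.round(r2[1],1),round(r2[2],1))
for k,(u,v,m,z) in O.items():
    c,g=crop(im,u,v,18); tiles.append(cv2.resize(c,(416,416))); M=masks(c)
    Q=cast('top',g(big(M[m])),z); ctr,a,A=moments(Q); r2=cv2.minAreaRect(Q.astype(np.float32))
    print('obj',k,ctr.round(1),round(a,1),round(A),'rect',np.round(r2[0],1),np.round(r2[1],1),round(r2[2],1))
cv2.imwrite('pics/tiles.png',cv2.resize(np.vstack([np.hstack(tiles[:4]),np.hstack([cv2.resize(t,(416,416)) for t in tiles[4:]])]),(800,400)))
E
python3 m.py
```

```text
tray spring [ 388.3 -259.6] [104.1 105.7] 15.5 | print [ 388.7 -259. ] 6.1 260 rect [ 388.6 -260.2] [37.4 37.5] 64.2
tray nut [ 503.4 -425.7] [105.9 105.7] 77.4 | print [ 503.9 -427.2] 12.0 1691 rect [ 503.8 -427.1] [45.  49.6] 48.2
tray link [598.2 284.5] [105.2 105.7] 77.9 | print [598.8 285.3] -12.3 1513 rect [599.  285.2] [22.2 78.4] 78.0
tray bracket [387.6 264.2] [105. 105.] 13.0 | print [378.6 249.8] -31.9 818 rect [388.  264.2] [60.5 60.3] 12.6
obj spring [503.3 442.2] 56.8 1858 rect [501.8 442.4] [57.  42.7] 55.3
obj nut [453.6 104.2] 35.1 1984 rect [453.2 104.3] [54.  48.1] 25.8
obj link [438.7 -83.1] 5.9 1633 rect [443.  -83.2] [80.9 26. ] 5.0
obj bracket [635.7 -88.9] -61.8 1521 rect [651.9 -85.5] [61.4 73.1] 70.5
```

View pics/tiles.png

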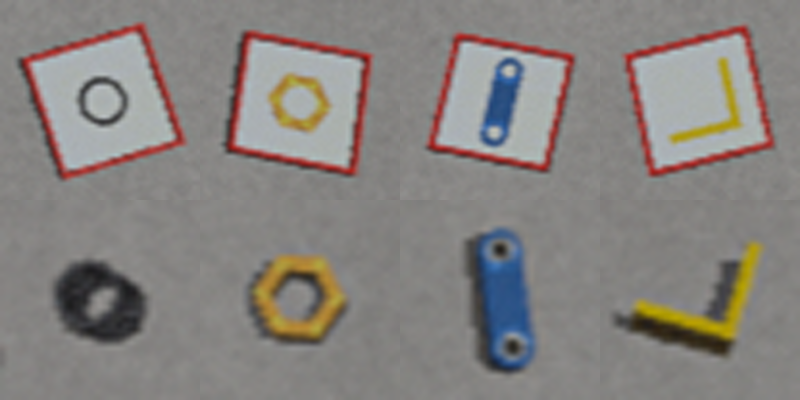

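The tiles show clean prints and parts. The bracket's corner points toward the robot, and so does its tray's print. The tray sizes come out true, so lens distortion is small. Next I refine the bracket, link and jar, and set up a move helper.

```bash
cat >> h.py <<'E'
def go(x,y,z,yaw):
    s=r.sense(); p=s['tool_pos']; w=s['tcp_rot'][2]
    M=R.from_euler('xyz',[180,0,w],degrees=True).as_matrix()
    d=M.T@(np.array([x,y,z])-p); t=-((yaw-w+180)%360-180)
    print('move',d.round(1),'turn',round(t,1),'| now',p.round(1),s['tcp_rot'].round(1),'j6 then',round(np.degrees(np.arctan2(y,x))+90-(w-t),0),'t',round(s['time'],2))
def line(P):
    vx,vy,x,y=cv2.fitLine(P.astype(np.float32),cv2.DIST_HUBER,0,.01,.01)[:,0]; return np.array([x,y]),np.array([vx,vy])
def bracket(n,im,u,v):
    """far edges of top face: outer y=-30 (leg along x), inner x=-22 (leg along y), by scanning contour"""
    c,g=crop(im,u,v,18); m=masks(c)['yel']; P=cast(n,g(big(m)),32)
    return c,g,m,P
E
python3 - <<'E'
from h import *
im=cv2.imread('pics/t.png')
c,g,m,P=bracket('top',im,308,124)
for yaw in(-15,):
  for _ in range(4):
    a=np.radians(yaw); ex=np.array([np.cos(a),np.sin(a)]); ey=np.array([-ex[1],ex[0]])
    X=P@ex; Y=P@ey
    # outer edge of x-leg: minimal Y for each X ; inner edge of y-leg: maximal X for each Y
    ks=np.arange(X.min()+14,X.max()-6,1); A=np.array([P[np.abs(X-k)<1][np.argmin(Y[np.abs(X-k)<1])] for k in ks])
    ks=np.arange(Y.max()-36,Y.max()-8,1); B=np.array([P[np.abs(Y-k)<1][np.argmax(X[np.abs(Y-k)<1])] for k in ks])
    pa,va=line(A);pb,vb=line(B)
    ya=(np.degrees(np.arctan2(va[1],va[0]))+90)%180-90; yb=np.degrees(np.arctan2(vb[1],vb[0]))%180-90
    yaw=(ya+yb)/2
a=np.radians(yaw); ex=np.array([np.cos(a),np.sin(a)]); ey=np.array([-ex[1],ex[0]])
o=ex*(pb@ex+22)+ey*(pa@ey+30); print('bracket yaws',ya,yb,'origin',o, 'corner',o-30*ex-30*ey,'endX',X.max()-o@ex)
c,g=crop(im,308,185,18); h=cv2.convexHull(big(masks(c)['blue']))[:,0]; Q=cast('top',g(h),14); print('link',moments(Q),cv2.minAreaRect(Q.astype(np.float32)))
print('jar lid',cast('top',[369,124],85),'base',cast('top',[367,135],0))
go(502,442.3,214,105.5)
E
```

```text
bracket yaws -18.216957 -17.637512 origin [650.5095  -84.70945] corner [ 612.7318  -104.01863] endX 30.496697188309554
link (array([442.09672415, -82.74663156]), np.float64(4.667791014682084), 1926.8490123270312) ((442.4606018066406, -82.80891418457031), (80.659912109375, 25.95248794555664), 4.9502081871032715)
jar lid [[ 612.20757621 -263.79517141]] base [[ 605.65180085 -281.23269954]]
move [-3.716e+02 -4.310e+01 -2.000e-01] turn 59.6 | now [154.  579.4 213.8] [-179.9   -0.   165.1] j6 then 26.0 t 0.15
```

>>> step_arm(
  rows=[
    [[-372,-43,0],60],
    [[-372,-43,0],60],
    [[-372,-43,0],60],
    [[-372,-43,0],60],
    [[-372,-43,0],60],
    [[-372,-43,0],60],
    [[-372,-43,0],60],
    [[-372,-43,0],60],
    [[-372,-43,0],60],
    [[-372,-43,0],60],
    [[-372,-43,0],60],
    [[-372,-43,0],60],
  ],
  fingers=1,
  squeeze=40,
)

```text
time: 1.35
tool_pos: [501.4, 443.6, 214.7]
tcp_rot: [-180.0, -0.0, 105.2]
ft_force: [0.3, 0.9, -0.5]
finger_gap: 85.3
grip_force: 0.0
```

```bash
python3 - <<'E'
from h import *
im=snapshot('top'); s=snapshot('side')
print(proj('top',[502,442.3,22]),proj('side',[502,442.3,22]))
a=cv2.resize(im[110:230,80:220],None,fx=2.8,fy=2.8); b=cv2.resize(s[60:180,155:295],None,fx=2.8,fy=2.8)
cv2.imwrite('pics/a1.png',np.hstack([a,b])); go(502,442.3,25,105.5)
E
```

```text
[[143.37315966 168.40598954]] [[224.74257354 141.62737148]]
move [-1.300e+00  1.000e-01  1.898e+02] turn -0.3 | now [501.5 443.6 214.8] [180.   -0.  105.2] j6 then 26.0 t 1.45
```

View pics/a1.png

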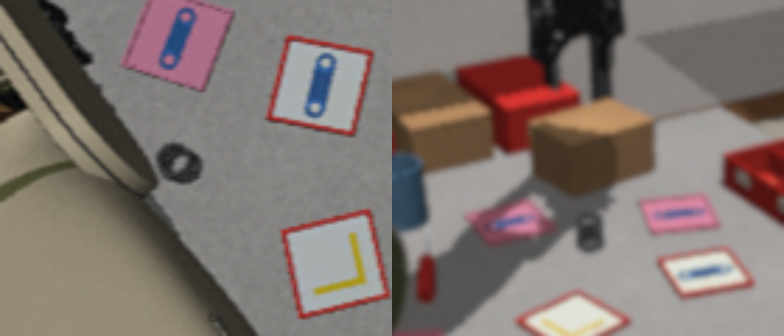

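The top crop shows the spring clear of the arm. The side crop shows the open gripper above it, with the spring at about (225,143) against a predicted (224.7,141.6). I'll check the gripper projection before going down.

```bash
python3 - <<'E'
from h import *
a=np.radians(15.2); 
P=np.array([[501.5+42*k*np.cos(a),443.6+42*k*np.sin(a),216] for k in(-1,0,1)])
print(proj('top',P),proj('side',P))
E
```

```text
[[120.90700743 166.70949686]
 [117.59018871 151.89074304]
 [114.32287584 137.29316958]] [[213.26585443  97.93608641]
 [221.82563403  94.85399297]
 [230.10470765  91.87297247]]
```

>>> step_arm(
  rows=[
    [[-1,0,50],0],
    [[-1,0,100],0],
    [[-1,0,120],0],
    [[-1,0,120],0],
    [[-1,0,120],0],
  ],
)

```text
time: 1.95
tool_pos: [502.7, 442.3, 95.4]
tcp_rot: [180.0, -0.0, 105.2]
ft_force: [1.3, -0.4, 0.9]
finger_gap: 85.5
grip_force: 0.0
```

```bash
python3 - <<'E'
from h import *
im=snapshot('top'); s=snapshot('side')
a=np.radians(15.2); p=r.sense()['tool_pos']; print(p)
P=np.array([p+[42*k*np.cos(a),42*k*np.sin(a),2] for k in(-1,0,1)]); print(proj('top',P),proj('side',P))
a=cv2.resize(im[130:200,100:170],None,fx=5.6,fy=5.6); b=cv2.resize(s[90:160,190:260],None,fx=5.6,fy=5.6)
cv2.imwrite('pics/a2.png',np.hstack([a,b])); go(502,442.3,25,105.5)
E
```

```text
[504.19258173 443.18958707  97.81000567]
[[137.14090849 174.97360764]
 [134.08027774 161.72949843]
 [131.06033779 148.66146843]] [[215.95854892 126.86156794]
 [224.12763671 123.44203447]
 [232.03953908 120.13015735]]
move [-0.3 -2.3 72.8] turn -0.4 | now [504.2 443.2  97.8] [ 1.798e+02 -1.000e-01  1.051e+02] j6 then 26.0 t 2.05
```

View pics/a2.png

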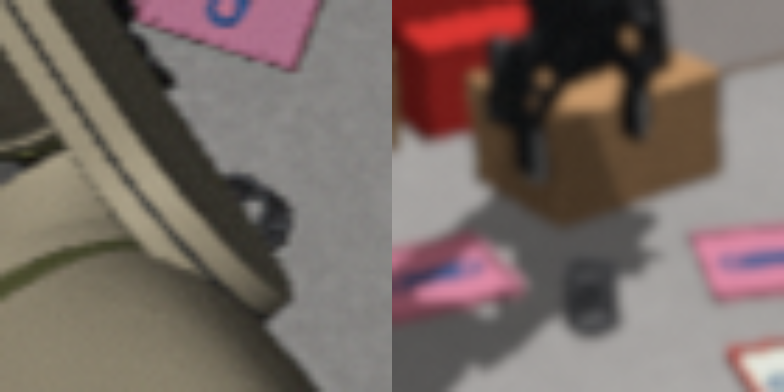

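The side crop shows the fingers at about (215,122) and (234,115), straddling the spring, which is at about (225,143). The pose readings are noisy, so I'll track the commanded pose instead.

```bash
cat >> h.py <<'E'
import json
def Mt(w): return R.from_euler('xyz',[180,0,w],degrees=True).as_matrix()
def did(*mv):
    """log moves done: (tx,ty,tz,turn)"""
    p=json.load(open('cmd.json'))
    for m in mv: q=np.array(p[:3])+Mt(p[3])@np.array(m[:3]); p=[*q,p[3]-m[3]]
    json.dump(p,open('cmd.json','w')); s=r.sense(); print('cmd',np.round(p,1),'meas',s['tool_pos'].round(1),'gap',round(s['finger_gap'],1))
def plan(*ts):
    p=json.load(open('cmd.json'))
    for t in ts:
        d=Mt(p[3]).T@(np.array(t[:3])-p[:3]); tu=-((t[3]-p[3]+180)%360-180)
        print('move',d.round(1),'turn',round(tu,1),'j6',round(np.degrees(np.arctan2(t[1],t[0]))+90-p[3]+tu))
E
echo '[154.11,579.875,214.592,165.115]' > cmd.json
python3 - <<'E'
from h import *
did((-372,-43,0,60),(-1,0,120,0)); plan((502,442.3,25,105.1))
E
```

```text
cmd [502.8 441.8  94.6 105.1] meas [504.2 443.2  97.8] gap 85.5
move [ 0.7 -0.7 69.6] turn 0.0 j6 26
```

>>> step_arm(
  rows=[
    [[1,-1,25],0],
    [[1,-1,50],0],
    [[1,-1,70],0],
    [[1,-1,70],0],
    [[1,-1,70],0],
  ],
)

```text
time: 2.55
tool_pos: [502.5, 443.2, 26.6]
tcp_rot: [179.9, -0.0, 105.1]
ft_force: [-0.6, 0.1, 0.1]
finger_gap: 85.4
grip_force: 0.0
```

>>> step_arm(
  rows=[
    [[0,0,0],0],
    [[0,0,0],0],
    [[0,0,0],0],
    [[0,0,0],0],
    [[0,0,0],0],
    [[0,0,0],0],
    [[0,0,0],0],
    [[0,0,0],0],
  ],
  fingers=0,
  squeeze=40,
)

```text
time: 3.35
tool_pos: [506.1, 445.9, 31.9]
tcp_rot: [179.4, -0.3, 105.1]
ft_force: [-1.9, -0.3, 26.4]
finger_gap: 15.1
grip_force: 37.2
```

>>> step_arm(
  rows=[
    [[0,0,-20],0],
    [[0,0,-60],0],
    [[0,0,-100],0],
    [[0,0,-125],0],
    [[0,0,-125],0],
  ],
)

```text
time: 3.85
tool_pos: [504.3, 444.5, 156.3]
tcp_rot: [179.5, -0.2, 105.1]
ft_force: [1.4, 1.0, -0.1]
finger_gap: -0.1
grip_force: 0.0
```

```bash
python3 - <<'E'
from h import *
did((1,-1,70,0),(0,0,-125,0)); plan((388.3,-259.6,150,105.5),(388.3,-259.6,29,105.5))
E
```

```text
cmd [501.6 442.5 149.6 105.1] meas [504.3 444.5 156.3] gap -0.1
move [-6.483e+02 -2.925e+02 -4.000e-01] turn -0.4 j6 -49
move [-648.3 -292.5  120.6] turn -0.4 j6 -49
```

```bash
python3 - <<'E'
from h import *
im=snapshot('top'); s=snapshot('side')
S_=r.sense(); print(S_['tool_pos'],S_['tcp_rot'],S_['joint_pos'],S_['qd'])
a=cv2.resize(im[130:200,100:170],None,fx=5.6,fy=5.6); b=cv2.resize(s[90:160,190:260],None,fx=5.6,fy=5.6)
cv2.imwrite('pics/a3.png',np.hstack([a,b]))
E
```

```text
[502.08737393 442.83289032 150.58762156] [ 1.79895273e+02 -3.84707850e-02  1.05115044e+02] [ 3.70275475e+01  1.99688022e+01  7.74905193e+01 -3.42155702e-03
  8.24291605e+01  2.19129866e+01] [-0.14764424  1.82000427  2.35169816  0.00264612 -0.15162042 -0.08010867]
```

View pics/a3.png

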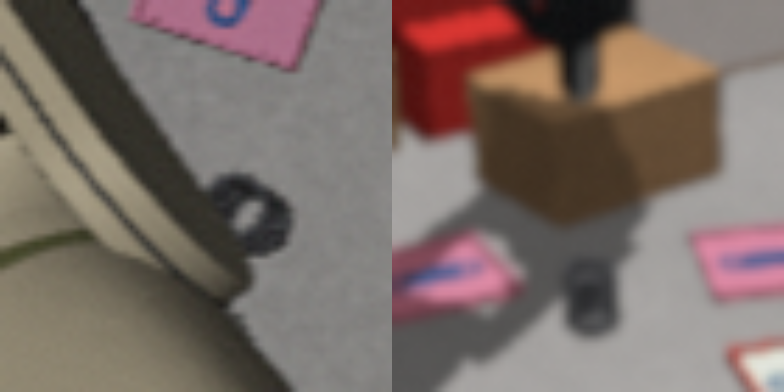

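The side crop shows the spring still standing in place at about (225,143), with the shut fingers above it at about (223,107). So the fingers slid off it. I'll check the fingertip height in the side view.

```bash
python3 - <<'E'
from h import *
p=r.sense()['tool_pos']
for dz in(-11,0,11): print(dz,proj('side',p+[0,0,dz]),proj('top',p+[0,0,dz]))
s=snapshot('side')
c,g=crop(s,225,143,12); P=g(big(cv2.cvtColor(c,cv2.COLOR_BGR2GRAY)<75)); print(P.min(0),P.max(0))
a=np.linspace(0,6.28,60); 
for z in(0,45): q=proj('side',np.c_[502+20*np.cos(a),442.3+20*np.sin(a),0*a+z]); print(z,q.min(0),q.max(0))
cv2.imwrite('pics/a4.png',cv2.resize(s[60:160,170:280],None,fx=5.4,fy=5.4,interpolation=cv2.INTER_CUBIC))
E
```

```text
-11 [[223.14340796 114.03106225]] [[129.01121854 159.01183965]]
0 [[222.99115771 111.338598  ]] [[127.51385408 158.02357327]]
11 [[222.83772657 108.62525066]] [[125.98349054 157.01352736]]
[219.6875 135.5625] [228.9375 148.0625]
0 [220.00391426 144.20897587] [230.02349087 148.92240665]
45 [219.35488567 134.14896381] [229.5276958  138.72567867]
```

View pics/a4.png

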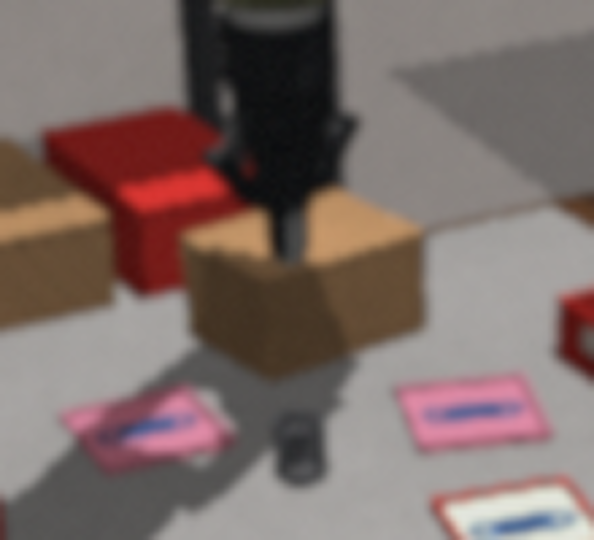

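The fingertips appear about 20 mm higher than nominal in the side view. That fits the fingers having landed on the spring's top, since Fz was 26 N. I'll check with a gentle table touch in free space at (430,350).

```bash
python3 - <<'E'
from h import *
plan((430,350,60,105.1),(430,350,14,105.1))
E
```

```text
move [-70.6 -93.3  89.6] turn 0.0 j6 24
move [-70.6 -93.3 135.6] turn 0.0 j6 24
```

>>> step_arm(
  rows=[
    [[-71,-93,0],0],
    [[-71,-93,0],0],
    [[-71,-93,0],0],
    [[-71,-93,50],0],
    [[-71,-93,90],0],
    [[-71,-93,125],0],
    [[-71,-93,136],0],
    [[-71,-93,136],0],
    [[-71,-93,136],0],
  ],
)

```text
time: 4.9
tool_pos: [430.9, 350.1, 14.5]
tcp_rot: [180.0, -0.0, 105.1]
ft_force: [0.7, 0.5, 0.5]
finger_gap: 0.0
grip_force: 0.0
```

>>> step_arm(
  rows=[
    [[0,0,4],0],
    [[0,0,6],0],
    [[0,0,6],0],
    [[0,0,6],0],
  ],
)

```text
time: 5.3
tool_pos: [430.6, 349.9, 8.2]
tcp_rot: [180.0, -0.0, 105.1]
ft_force: [-0.6, -1.1, 0.9]
finger_gap: -0.3
grip_force: 0.0
```

```bash
python3 - <<'E'
from h import *
did((-71,-93,136,0),(0,0,6,0))
s=snapshot('side'); t=snapshot('top'); p=np.array(json.load(open('cmd.json'))[:3]); print(r.sense()['tool_pos'],r.sense()['ft_force'])
for z in (0,20): print(proj('side',[p[0],p[1],z]),proj('top',[p[0],p[1],z]))
b=cv2.resize(s[100:200,150:250],None,fx=4,fy=4,interpolation=cv2.INTER_CUBIC);a=cv2.resize(t[130:230,120:220],None,fx=4,fy=4)
cv2.imwrite('pics/a5.png',np.hstack([a,b]))
E
```

```text
cmd [430.3 349.7   7.6 105.1] meas [430.6 349.9   8.2] gap -0.3
[430.57350356 349.85365006   7.98962102] [ 0.29074746  0.86914696 -0.41886387]
[[219.35766121 161.12700191]] [[173.35988187 191.1569974 ]]
[[219.0491484  156.48561941]] [[171.70695538 190.11713513]]
```

View pics/a5.png

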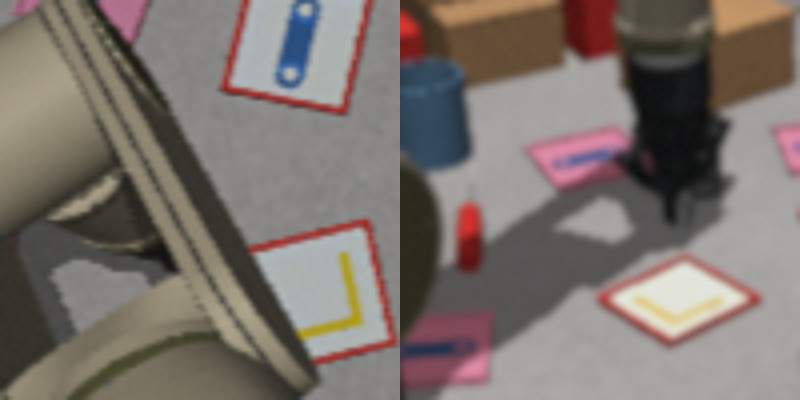

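The side crop shows the fingertip at about (218,156), around 20 mm above the table, while TCP z reads 8. There is a tool-length bias. I'll probe further down.

>>> step_arm(
  rows=[
    [[0,0,5],0],
    [[0,0,10],0],
    [[0,0,10],0],
    [[0,0,10],0],
  ],
)

```text
time: 5.8
tool_pos: [430.0, 349.4, -2.9]
tcp_rot: [-179.9, 0.0, 105.1]
ft_force: [0.1, 0.3, -0.0]
finger_gap: 0.2
grip_force: 0.0
```

>>> step_arm(
  rows=[
    [[0,0,3],0],
    [[0,0,5],0],
    [[0,0,5],0],
    [[0,0,5],0],
  ],
)

```text
time: 6.2
tool_pos: [430.3, 349.6, -7.5]
tcp_rot: [-180.0, 0.0, 105.1]
ft_force: [0.8, -0.3, -0.5]
finger_gap: -0.1
grip_force: 0.0
```

>>> step_arm(
  rows=[
    [[0,0,2],0],
    [[0,0,4],0],
    [[0,0,4],0],
    [[0,0,4],0],
  ],
)

```text
time: 6.6
tool_pos: [430.3, 349.6, -11.5]
tcp_rot: [-180.0, 0.0, 105.1]
ft_force: [0.5, -0.2, -0.6]
finger_gap: -0.0
grip_force: 0.0
```

>>> step_arm(
  rows=[
    [[0,0,2],0],
    [[0,0,4],0],
    [[0,0,4],0],
    [[0,0,4],0],
  ],
)

```text
time: 7.0
tool_pos: [430.3, 349.7, -15.5]
tcp_rot: [-180.0, 0.0, 105.1]
ft_force: [-0.6, -0.2, 0.5]
finger_gap: -0.1
grip_force: 0.0
```

>>> step_arm(
  rows=[
    [[0,0,2],0],
    [[0,0,3],0],
    [[0,0,3],0],
    [[0,0,3],0],
  ],
)

```text
time: 7.4
tool_pos: [430.7, 350.0, -16.7]
tcp_rot: [180.0, -0.0, 105.1]
ft_force: [-6.7, -5.7, 17.1]
finger_gap: 0.4
grip_force: 8.5
```

```bash
python3 - <<'E'
from h import *
did((0,0,26,0))
s=snapshot('side'); print(r.sense()['tool_pos'],r.sense()['ft_force'])
b=cv2.resize(s[110:180,180:250],None,fx=8,fy=8,interpolation=cv2.INTER_CUBIC)
cv2.imwrite('pics/a6.png',b)
E
```

```text
cmd [430.3 349.7 -18.4 105.1] meas [430.7 350.  -16.7] gap 0.4
[430.72163653 349.90844772 -16.68260935] [-6.38389135 -4.68787962 17.51617319]
```

View pics/a6.png

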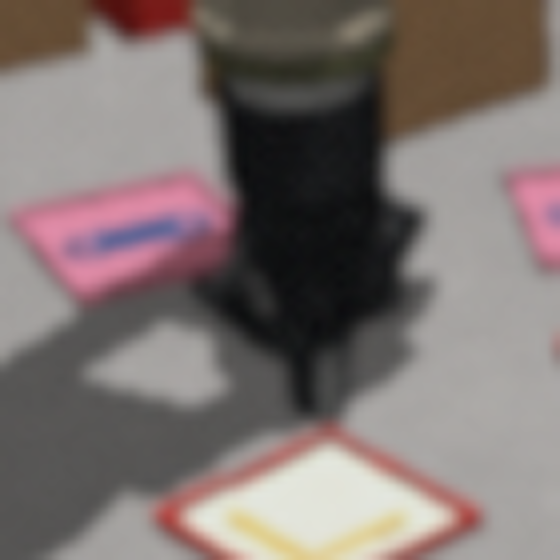

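The shut tips touch the table at TCP z = -16, with lateral agreement within about 2 mm. The real fingertips therefore sit 27 mm farther back than stated, so I'll lower every z by 27.

```bash
python3 - <<'E'
from h import *
plan((502,442.3,50,105.5),(502,442.3,-2,105.5))
E
```

```text
move [ 70.7  93.3 -68.4] turn -0.4 j6 26
move [ 70.7  93.3 -16.4] turn -0.4 j6 26
```

>>> step_arm(
  rows=[
    [[0,0,-40],0],
    [[0,0,-68],0],
    [[35,46,-68],0],
    [[71,93,-68],0],
    [[71,93,-68],0],
    [[71,93,-68],0],
    [[71,93,-40],0],
    [[71,93,-16],0],
    [[71,93,-16],0],
    [[71,93,-16],0],
  ],
  fingers=1,
)

```text
time: 8.45
tool_pos: [500.7, 441.5, -2.7]
tcp_rot: [-179.9, 0.0, 105.1]
ft_force: [0.4, 0.0, 0.8]
finger_gap: 85.0
grip_force: 0.0
```

>>> step_arm(
  rows=[
    [[0,0,0],0],
    [[0,0,0],0],
    [[0,0,0],0],
    [[0,0,0],0],
    [[0,0,0],0],
    [[0,0,0],0],
    [[0,0,0],0],
  ],
  fingers=0,
  squeeze=40,
)

```text
time: 9.15
tool_pos: [502.5, 443.1, -0.7]
tcp_rot: [179.9, -0.0, 105.1]
ft_force: [-0.8, -0.8, 5.7]
finger_gap: 38.9
grip_force: 40.5
```

```bash
python3 - <<'E'
from h import *
did((71,93,-16,0)); plan((388.3,-259.6,120,105.1),(388.3,-259.6,2.5,105.1))
E
```

```text
cmd [501.6 442.5  -2.4 105.1] meas [502.5 443.1  -0.7] gap 38.9
move [-648.3 -292.5 -122.4] turn 0.0 j6 -49
move [-648.3 -292.5   -4.9] turn 0.0 j6 -49
```

>>> step_arm(
  rows=[
    [[0,0,-20],0],
    [[0,0,-60],0],
    [[0,0,-105],0],
    [[-27,-12,-122],0],
    [[-67,-30,-122],0],
    [[-107,-48,-122],0],
    [[-148,-66,-122],0],
    [[-188,-84,-122],0],
    [[-228,-102,-122],0],
    [[-268,-120,-122],0],
    [[-308,-138,-122],0],
    [[-308,-138,-122],0],
  ],
)

```text
time: 10.35
tool_pos: [448.0, 104.9, 119.6]
tcp_rot: [-180.0, 0.1, 104.9]
ft_force: [-0.0, 0.7, -2.3]
finger_gap: 38.8
grip_force: 40.8
```

>>> step_arm(
  rows=[
    [[-40,-18,0],0],
    [[-80,-36,0],0],
    [[-120,-54,0],0],
    [[-160,-72,0],0],
    [[-200,-91,0],0],
    [[-240,-109,0],0],
    [[-280,-127,0],0],
    [[-320,-145,0],0],
    [[-340,-154.5,0],0],
    [[-340,-154.5,0],0],
    [[-340,-154.5,0],0],
  ],
)

```text
time: 11.45
tool_pos: [388.3, -259.1, 119.5]
tcp_rot: [180.0, -0.0, 105.1]
ft_force: [0.5, 0.4, -1.3]
finger_gap: 39.2
grip_force: 40.9
```

>>> step_arm(
  rows=[
    [[0,0,35],0],
    [[0,0,70],0],
    [[0,0,100],0],
    [[0,0,108],0],
    [[0,0,112],0],
    [[0,0,115],0],
    [[0,0,115],0],
    [[0,0,115],0],
  ],
)

```text
time: 12.25
tool_pos: [389.2, -260.1, 6.0]
tcp_rot: [179.9, 0.1, 105.1]
ft_force: [0.1, 0.6, -2.2]
finger_gap: 38.8
grip_force: 40.8
```

```bash
python3 - <<'E'
from h import *
did((-308,-138,-122,0),(-340,-154.5,115,0)); print(r.sense()['ft_force'])
E
```

```text
cmd [ 388.2 -259.4    4.6  105.1] meas [ 389.2 -260.1    6. ] gap 38.8
[ 0.10938365  0.64590026 -2.23488567]
```

>>> step_arm(
  rows=[
    [[0,0,1],0],
    [[0,0,2.5],0],
    [[0,0,2.5],0],
    [[0,0,2.5],0],
    [[0,0,2.5],0],
  ],
)

```text
time: 12.75
tool_pos: [388.8, -259.9, 3.2]
tcp_rot: [180.0, 0.1, 105.1]
ft_force: [-1.5, 1.6, 7.1]
finger_gap: 39.0
grip_force: 41.5
```

>>> step_arm(
  rows=[
    [[0,0,0],0],
    [[0,0,0],0],
    [[0,0,0],0],
    [[0,0,0],0],
    [[0,0,0],0],
  ],
  fingers=0.8,
)

```text
time: 13.25
tool_pos: [388.2, -259.3, 2.0]
tcp_rot: [-180.0, -0.0, 105.1]
ft_force: [-0.1, -0.2, 0.8]
finger_gap: 68.3
grip_force: 0.0
```

>>> step_arm(
  rows=[
    [[0,0,-20],0],
    [[0,0,-60],0],
    [[0,0,-100],0],
    [[0,0,-118],0],
    [[0,0,-118],0],
  ],
)

```text
time: 13.75
tool_pos: [390.3, -261.1, 123.9]
tcp_rot: [179.8, 0.3, 105.1]
ft_force: [1.3, -0.8, 0.5]
finger_gap: 68.1
grip_force: 0.0
```

```bash
python3 - <<'E'
from h import *
did((0,0,2.5,0),(0,0,-118,0)); plan((453.4,104.2,60,85.8),(453.4,104.2,-14,85.8))
E
```

```text
cmd [ 388.2 -259.4  120.1  105.1] meas [ 390.3 -261.1  123.9] gap 68.1
move [334.  157.7  60.1] turn 19.3 j6 17
move [334.  157.7 134.1] turn 19.3 j6 17
```

>>> step_arm(
  rows=[
    [[40,19,0],3],
    [[80,38,0],6],
    [[120,57,0],10],
    [[160,76,0],14],
    [[200,95,0],17],
    [[240,113,0],19],
    [[280,132,30],19],
    [[320,151,60],19],
    [[334,158,60],19],
    [[334,158,60],19],
    [[334,158,60],19],
  ],
  fingers=1,
)

```text
time: 14.85
tool_pos: [452.7, 104.2, 59.0]
tcp_rot: [-179.9, 0.0, 86.2]
ft_force: [-0.6, -0.1, -0.3]
finger_gap: 85.3
grip_force: 0.0
```

```bash
python3 - <<'E'
from h import *
did((334,158,60,19)); im=snapshot('top'); cv2.imwrite('pics/t1.png',im)
c,g=crop(im,365,201,22); M=masks(c)['dark']
# spring seen over print: silhouette
P=g(big(M)); Q=cast('top',P,26); print('spring',moments(Q),cv2.minAreaRect(Q.astype(np.float32)))
plan((453.4,104.2,-14,86))
a=np.linspace(0,6.28,90)
cc=c.copy()
for z,col in((4,(0,255,0)),(49,(255,0,255))):
    q=proj('top',np.c_[388.5+20*np.cos(a),-259.6+20*np.sin(a),0*a+z]); q=((q-[365-22,201-22]+.5)*8-.5).astype(int); cv2.polylines(cc,[q],True,col,1)
cv2.imwrite('pics/a7.png',cc)
E
```

```text
cmd [453.6 104.3  60.1  86.1] meas [452.7 104.2  59. ] gap 85.3
spring (array([ 390.1962495 , -259.40818249]), np.float64(-60.25497048548968), 1677.8190549544524) ((390.62823486328125, -258.7686767578125), (40.40019989013672, 53.59025955200195), 35.33224105834961)
move [-0.1 -0.2 74.1] turn 0.1 j6 17
```

View pics/a7.png

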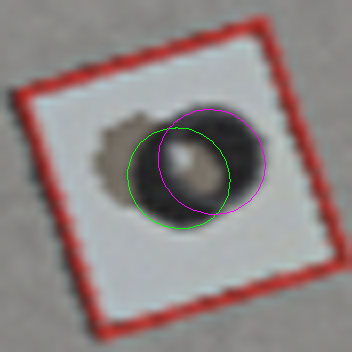

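The spring stands upright in its tray, about 1.5 mm off centre (toward +x), which is fine. Next I pick the nut.

>>> step_arm(
  rows=[
    [[0,0,35],0],
    [[0,0,60],0],
    [[0,0,74],0],
    [[0,0,74],0],
    [[0,0,74],0],
  ],
)

```text
time: 15.4
tool_pos: [454.1, 103.4, -13.2]
tcp_rot: [180.0, 0.0, 86.0]
ft_force: [-0.8, 0.5, 1.0]
finger_gap: 85.4
grip_force: 0.0
```

>>> step_arm(
  rows=[
    [[0,0,0],0],
    [[0,0,0],0],
    [[0,0,0],0],
    [[0,0,0],0],
    [[0,0,0],0],
    [[0,0,0],0],
    [[0,0,0],0],
  ],
  fingers=0,
  squeeze=60,
)

```text
time: 16.1
tool_pos: [454.5, 104.4, -12.7]
tcp_rot: [179.9, -0.0, 86.1]
ft_force: [-2.8, -0.9, 7.5]
finger_gap: 44.9
grip_force: 62.5
```

```bash
python3 - <<'E'
from h import *
did((0,0,74,0)); plan((502,-426.5,110,77.4),(502,-426.5,-6,77.4))
E
```

```text
cmd [453.6 104.3 -13.9  86.1] meas [454.5 104.4 -12.7] gap 44.9
move [-526.3   84.2 -123.9] turn 8.7 j6 -28
move [-526.3   84.2   -7.9] turn 8.7 j6 -28
```

>>> step_arm(
  rows=[
    [[0,0,-20],0],
    [[0,0,-60],0],
    [[0,0,-105],0],
    [[-20,3,-124],0],
    [[-60,9,-124],0],
    [[-100,16,-124],0],
    [[-145,23,-124],0],
    [[-190,30,-124],0],
    [[-235,38,-124],0],
    [[-260,42,-124],0],
    [[-260,42,-124],0],
  ],
)

```text
time: 17.2
tool_pos: [477.9, -161.2, 110.4]
tcp_rot: [180.0, 0.1, 85.9]
ft_force: [-0.1, -0.1, -2.6]
finger_gap: 44.7
grip_force: 62.2
```

>>> step_arm(
  rows=[
    [[-40,6,0],0],
    [[-85,13,0],1],
    [[-130,20,0],3],
    [[-175,27,0],5],
    [[-220,35,0],7],
    [[-250,40,0],9],
    [[-266,42,0],9],
    [[-266,42,0],9],
    [[-266,42,0],9],
  ],
)

```text
time: 18.1
tool_pos: [501.9, -425.1, 109.6]
tcp_rot: [-180.0, -0.1, 77.1]
ft_force: [0.3, 0.1, -1.2]
finger_gap: 44.7
grip_force: 62.2
```

>>> step_arm(
  rows=[
    [[0,0,40],0],
    [[0,0,80],0],
    [[0,0,105],0],
    [[0,0,113],0],
    [[0,0,115],0],
    [[0,0,115],0],
    [[0,0,115],0],
  ],
)

```text
time: 18.8
tool_pos: [503.3, -427.2, -2.3]
tcp_rot: [179.8, 0.1, 77.1]
ft_force: [-0.9, -0.0, -2.1]
finger_gap: 44.4
grip_force: 62.1
```

```bash
python3 - <<'E'
from h import *
did((-260,42,-124,0),(-266,42,0,9),(0,0,115,0)); print(r.sense()['ft_force']); plan((502,-426.5,-9.5,77.4))
E
```

```text
cmd [ 501.8 -426.2   -4.9   77.1] meas [ 503.3 -427.2   -2.3] gap 44.4
[-0.85782028 -0.00500957 -2.08495681]
move [-0.3  0.2  4.6] turn -0.3 j6 -28
```

>>> step_arm(
  rows=[
    [[0,0,2],0],
    [[0,0,4.5],0],
    [[0,0,4.5],0],
    [[0,0,4.5],0],
    [[0,0,4.5],0],
  ],
)

```text
time: 19.3
tool_pos: [502.4, -426.9, -8.6]
tcp_rot: [179.9, 0.1, 77.1]
ft_force: [0.8, -2.3, 2.2]
finger_gap: 44.5
grip_force: 62.7
```

>>> step_arm(
  rows=[
    [[0,0,0],0],
    [[0,0,0],0],
    [[0,0,0],0],
    [[0,0,0],0],
    [[0,0,0],0],
  ],
  fingers=0.72,
)

```text
time: 19.8
tool_pos: [501.7, -426.1, -9.6]
tcp_rot: [-180.0, -0.0, 77.1]
ft_force: [-0.1, 0.1, -0.2]
finger_gap: 61.6
grip_force: 0.0
```

>>> step_arm(
  rows=[
    [[0,0,-20],0],
    [[0,0,-60],0],
    [[0,0,-100],0],
    [[0,0,-120],0],
    [[0,0,-120],0],
  ],
)

```text
time: 20.3
tool_pos: [504.1, -428.4, 115.9]
tcp_rot: [179.6, 0.2, 77.1]
ft_force: [0.5, -0.7, 0.5]
finger_gap: 61.7
grip_force: 0.0
```

```bash
python3 - <<'E'
from h import *
did((0,0,4.5,0),(0,0,-120,0)); plan((442,-82.8,60,4.9),(442,-82.8,60,184.9))
E
```

```text
cmd [ 501.8 -426.2  110.6   77.1] meas [ 504.1 -428.4  115.9] gap 61.7
move [ 321.4 -134.9   50.6] turn 72.2 j6 74
move [ 321.4 -134.9   50.6] turn -107.8 j6 -106
```

>>> step_arm(
  rows=[
    [[30,-12,0],6],
    [[70,-29,0],13],
    [[110,-46,0],20],
    [[150,-63,0],28],
    [[190,-80,0],36],
    [[230,-96,0],44],
    [[270,-113,20],52],
    [[300,-126,40],60],
    [[321,-136,50],67],
    [[321,-136,50],72],
    [[321,-136,50],72],
    [[321,-136,50],72],
  ],
  fingers=0.8,
)

```text
time: 21.5
tool_pos: [440.6, -83.0, 60.2]
tcp_rot: [-180.0, 0.0, 5.3]
ft_force: [0.4, -0.8, 0.2]
finger_gap: 68.4
grip_force: 0.0
```

```bash
python3 - <<'E'
from h import *
did((321,-136,50,72)); im=snapshot('top'); cv2.imwrite('pics/t2.png',im)
c,g=crop(im,416,164,22); P=g(big(masks(c)['yel']));Q=cast('top',P,16); print('nut',moments(Q)[0],cv2.minAreaRect(Q.astype(np.float32)))
plan((440.8,-82.8,-15,4.9)); print(r.sense()['tool_pos'])
E
```

```text
cmd [440.8 -82.9  60.6   5.1] meas [440.6 -83.   60.2] gap 68.4
nut [ 505.12737175 -429.05212064] ((504.8997497558594, -428.6205749511719), (48.77079391479492, 57.46357727050781), 46.328731536865234)
move [-0.  -0.2 75.6] turn 0.2 j6 74
[440.81405115 -83.27418939  60.42646374]
```

>>> step_arm(
  rows=[
    [[0,0,35],0],
    [[0,0,60],0],
    [[0,0,75],0],
    [[0,0,75],0],
    [[0,0,75],0],
  ],
)

```text
time: 22.05
tool_pos: [441.0, -83.4, -14.1]
tcp_rot: [-180.0, 0.0, 5.1]
ft_force: [1.0, 0.4, 0.5]
finger_gap: 68.4
grip_force: 0.0
```

>>> step_arm(
  rows=[
    [[0,0,0],0],
    [[0,0,0],0],
    [[0,0,0],0],
    [[0,0,0],0],
    [[0,0,0],0],
    [[0,0,0],0],
    [[0,0,0],0],
  ],
  fingers=0,
  squeeze=60,
)

```text
time: 22.75
tool_pos: [441.8, -83.2, -13.2]
tcp_rot: [180.0, -0.1, 5.1]
ft_force: [-1.9, 0.0, 7.6]
finger_gap: 22.4
grip_force: 59.8
```

```bash
python3 - <<'E'
from h import *
did((0,0,75,0)); plan((597,284.8,110,-12.1),(597,284.8,-6,-12.1))
E
```

```text
cmd [440.8 -82.9 -14.4   5.1] meas [441.8 -83.2 -13.2] gap 22.4
move [ 188.3 -352.4 -124.4] turn 17.2 j6 128
move [ 188.3 -352.4   -8.4] turn 17.2 j6 128
```

>>> step_arm(
  rows=[
    [[0,0,-20],0],
    [[0,0,-60],0],
    [[0,0,-105],0],
    [[10,-20,-124],0],
    [[30,-56,-124],0],
    [[52,-97,-124],0],
    [[73,-137,-124],0],
    [[94,-176,-124],0],
    [[94,-176,-124],0],
  ],
)

```text
time: 23.65
tool_pos: [519.7, 105.5, 109.6]
tcp_rot: [-179.9, -0.0, 5.4]
ft_force: [0.5, -0.9, -2.9]
finger_gap: 22.7
grip_force: 59.6
```

>>> step_arm(
  rows=[
    [[19,-36,0],3],
    [[40,-75,0],7],
    [[60,-113,0],12],
    [[80,-150,0],15],
    [[94,-176,0],17],
    [[94,-176,0],17],
    [[94,-176,0],17],
  ],
)

```text
time: 24.35
tool_pos: [596.2, 284.4, 108.7]
tcp_rot: [179.9, 0.1, -11.8]
ft_force: [-0.0, -1.2, -1.7]
finger_gap: 22.6
grip_force: 59.9
```

>>> step_arm(
  rows=[
    [[0,0,40],0],
    [[0,0,80],0],
    [[0,0,105],0],
    [[0,0,113],0],
    [[0,0,117],0],
    [[0,0,120],0],
    [[0,0,120],0],
    [[0,0,120],0],
  ],
)

```text
time: 25.15
tool_pos: [597.9, 284.8, -8.6]
tcp_rot: [-179.9, -0.1, -11.9]
ft_force: [0.8, 0.2, -2.4]
finger_gap: 22.4
grip_force: 59.8
```

```bash
python3 - <<'E'
from h import *
did((188,-352,-124,17),(0,0,120,0)); print(r.sense()['ft_force']); plan((597,284.8,-10.2,-12.1))
E
```

```text
cmd [596.7 284.4 -10.4 -11.9] meas [597.9 284.8  -8.6] gap 22.4
[ 0.75335939  0.24562056 -2.42652542]
move [ 0.2 -0.4 -0.2] turn 0.2 j6 128
```

>>> step_arm(
  rows=[
    [[0,0,0],0],
    [[0,0,0.5],0],
    [[0,0,0.5],0],
  ],
)

```text
time: 25.45
tool_pos: [597.5, 284.8, -9.2]
tcp_rot: [-180.0, -0.1, -11.9]
ft_force: [-2.6, -0.9, 5.4]
finger_gap: 22.6
grip_force: 61.0
```

>>> step_arm(
  rows=[
    [[0,0,0],0],
    [[0,0,0],0],
    [[0,0,0],0],
    [[0,0,0],0],
    [[0,0,0],0],
  ],
  fingers=0.55,
)

```text
time: 25.95
tool_pos: [596.6, 284.4, -11.0]
tcp_rot: [180.0, 0.0, -11.9]
ft_force: [0.8, 0.0, -0.8]
finger_gap: 47.0
grip_force: 0.0
```

>>> step_arm(
  rows=[
    [[0,0,-20],0],
    [[0,0,-60],0],
    [[0,0,-100],0],
    [[0,0,-120],0],
    [[0,0,-120],0],
  ],
)

```text
time: 26.45
tool_pos: [599.6, 285.6, 114.5]
tcp_rot: [-179.7, -0.4, -11.9]
ft_force: [0.5, 0.5, 0.5]
finger_gap: 46.8
grip_force: 0.0
```

```bash
python3 - <<'E'
from h import *
did((0,0,0.5,0),(0,0,-120,0))
yaw=np.radians(-17.9); o=np.array([649,-84.7]); g=o-26*np.array([np.cos(yaw),np.sin(yaw)])
print(g); plan((*g,60,72.1),(*g,60,-107.9))
E
```

```text
cmd [596.7 284.4 109.1 -11.9] meas [599.6 285.6 114.5] gap 46.8
[624.2585455  -76.70872794]
move [101.3 347.7  49.1] turn -84.0 j6 11
move [101.3 347.7  49.1] turn 96.0 j6 191
```

>>> step_arm(
  rows=[
    [[10,35,0],-8],
    [[22,77,0],-16],
    [[35,120,0],-24],
    [[48,164,0],-32],
    [[60,207,0],-40],
    [[73,250,0],-48],
    [[85,293,0],-56],
    [[96,330,20],-64],
    [[101,348,40],-72],
    [[101,348,49],-80],
    [[101,348,49],-84],
    [[101,348,49],-84],
  ],
)

```text
time: 27.65
tool_pos: [622.4, -77.0, 57.9]
tcp_rot: [-179.8, 0.0, 72.1]
ft_force: [0.1, -0.3, -0.3]
finger_gap: 47.0
grip_force: 0.0
```

```bash
python3 - <<'E'
from h import *
did((101,348,49,-84)); im=snapshot('top'); s=snapshot('side'); cv2.imwrite('pics/t3.png',im)
c,g=crop(im,194,140,22); h=cv2.convexHull(big(masks(c)['blue']))[:,0]; Q=cast('top',g(h),16); print('link',moments(Q)[:2],cv2.minAreaRect(Q.astype(np.float32)))
c1,_=crop(im,194,140,24); c2,_=crop(im,416,164,24); c3,_=crop(s,268,157,24);c4,_=crop(s,387,287,24)
cv2.imwrite('pics/a8.png',cv2.resize(np.vstack([np.hstack([c1,c2]),np.hstack([c3,c4])]),(600,600)))
plan((624.3,-76.7,-7,72.1)); print(r.sense()['tool_pos'])
E
```

```text
cmd [623.9 -76.9  60.1  72.1] meas [622.4 -77.   57.9] gap 47.0
link (array([599.09020243, 286.28576402]), np.float64(-10.982557170531999)) ((599.6261596679688, 286.1051940917969), (26.4316349029541, 81.95587158203125), 77.79660034179688)
move [ 0.4  0.4 67.1] turn 0.0 j6 11
[623.39104627 -76.80588828  59.28300567]
```

View pics/a8.png

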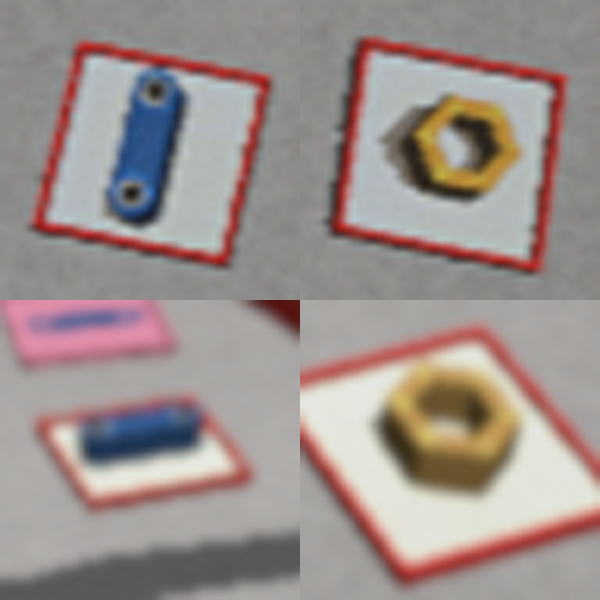

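The top and side crops show the link lying over its print and the nut flat near its tray's centre, both seated. Next is the bracket.

>>> step_arm(
  rows=[
    [[0,0,35],0],
    [[0.5,0.5,58],0],
    [[0.5,0.5,67],0],
    [[0.5,0.5,67],0],
    [[0.5,0.5,67],0],
  ],
)

```text
time: 28.25
tool_pos: [625.3, -76.6, -5.8]
tcp_rot: [179.9, -0.0, 72.1]
ft_force: [0.7, -1.0, 0.4]
finger_gap: 47.0
grip_force: 0.0
```

>>> step_arm(
  rows=[
    [[0,0,0],0],
    [[0,0,0],0],
    [[0,0,0],0],
    [[0,0,0],0],
    [[0,0,0],0],
    [[0,0,0],0],
    [[0,0,0],0],
  ],
  fingers=0,
  squeeze=60,
)

```text
time: 28.95
tool_pos: [625.6, -76.8, -5.4]
tcp_rot: [179.9, -0.0, 72.1]
ft_force: [-0.9, 0.2, 5.9]
finger_gap: 6.6
grip_force: 59.7
```

```bash
python3 - <<'E'
from h import *
did((0.5,0.5,67,0))
yaw=np.radians(12.8); o=np.array([386.3,264.2]); g=o-26*np.array([np.cos(yaw),np.sin(yaw)])
plan((*g,110,102.8),(*g,1,102.8)); print(g)
E
```

```text
cmd [624.5 -76.6  -6.9  72.1] meas [625.6 -76.8  -5.4] gap 6.6
move [ 237.9 -353.7 -116.9] turn -30.7 j6 23
move [ 237.9 -353.7   -7.9] turn -30.7 j6 23
[360.94611679 258.43973906]
```

>>> step_arm(
  rows=[
    [[0,0,-20],0],
    [[0,0,-60],0],
    [[0,0,-100],0],
    [[12,-17,-117],0],
    [[33,-49,-117],0],
    [[56,-83,-117],0],
    [[79,-117,-117],0],
    [[102,-151,-117],0],
    [[118,-176,-117],0],
    [[118,-176,-117],0],
  ],
)

```text
time: 29.95
tool_pos: [490.8, 92.3, 109.7]
tcp_rot: [-179.9, -0.0, 72.3]
ft_force: [-0.0, 0.6, -1.4]
finger_gap: 6.9
grip_force: 58.9
```

>>> step_arm(
  rows=[
    [[20,-30,0],-4],
    [[42,-62,0],-9],
    [[64,-95,0],-15],
    [[86,-128,0],-21],
    [[108,-160,0],-27],
    [[120,-178,0],-31],
    [[120,-178,0],-31],
    [[120,-178,0],-31],
  ],
)

```text
time: 30.75
tool_pos: [361.1, 258.5, 110.2]
tcp_rot: [180.0, 0.0, 103.1]
ft_force: [0.5, -0.1, -1.3]
finger_gap: 6.8
grip_force: 59.0
```

>>> step_arm(
  rows=[
    [[0,0,40],0],
    [[0,0,80],0],
    [[0,0,98],0],
    [[0,0,106],0],
    [[0,0,109],0],
    [[0,0,110],0],
    [[0,0,110],0],
    [[0,0,110],0],
  ],
)

```text
time: 31.55
tool_pos: [361.8, 259.1, 1.4]
tcp_rot: [179.9, -0.0, 103.1]
ft_force: [0.3, -0.4, -1.6]
finger_gap: 7.0
grip_force: 58.8
```

```bash
python3 - <<'E'
from h import *
did((238,-354,-117,-31),(0,0,110,0)); print(r.sense()['ft_force']); plan((361,258.4,-2.8,102.8))
E
```

```text
cmd [3.607e+02 2.586e+02 1.000e-01 1.031e+02] meas [361.8 259.1   1.4] gap 7.0
[ 0.30885465 -0.39537341 -1.57166833]
move [-0.3  0.3  2.9] turn 0.3 j6 23
```

>>> step_arm(
  rows=[
    [[0,0,1],0.3],
    [[0,0,3],0.3],
    [[0,0,3],0.3],
    [[0,0,3],0.3],
    [[0,0,3],0.3],
  ],
)

```text
time: 32.05
tool_pos: [361.4, 259.1, -1.5]
tcp_rot: [179.9, -0.0, 102.8]
ft_force: [-3.8, -2.9, 11.7]
finger_gap: 6.4
grip_force: 60.8
```

>>> step_arm(
  rows=[
    [[0,0,0],0],
    [[0,0,0],0],
    [[0,0,0],0],
    [[0,0,0],0],
    [[0,0,0],0],
  ],
  fingers=0.35,
)

```text
time: 32.55
tool_pos: [360.6, 258.6, -3.0]
tcp_rot: [-180.0, 0.0, 102.8]
ft_force: [-0.1, -0.3, 0.4]
finger_gap: 29.5
grip_force: 0.0
```

>>> step_arm(
  rows=[
    [[0,0,-20],0],
    [[0,0,-60],0],
    [[0,0,-100],0],
    [[0,0,-140],0],
    [[0,0,-140],0],
  ],
)

```text
time: 33.05
tool_pos: [364.3, 260.6, 143.6]
tcp_rot: [179.4, -0.2, 102.8]
ft_force: [1.4, -0.1, 1.3]
finger_gap: 29.7
grip_force: 0.0
```

>>> step_arm(
  rows=[
    [[-40,10,0],0],
    [[-80,20,0],0],
    [[-120,30,0],0],
    [[-160,40,0],0],
    [[-200,50,0],0],
    [[-240,60,0],0],
    [[-240,60,0],0],
  ],
)

```text
time: 33.75
tool_pos: [473.8, 33.8, 136.6]
tcp_rot: [-180.0, 0.1, 102.6]
ft_force: [-0.1, 0.2, 0.7]
finger_gap: 29.9
grip_force: 0.0
```

```bash
python3 - <<'E'
from h import *
did((0,0,3,.3),(0,0,-140,0),(-240,60,0,0)); im=snapshot('top'); s=snapshot('side'); cv2.imwrite('pics/t4.png',im); cv2.imwrite('pics/s4.png',s)
# draw the desired outlines (base z=4 green, top magenta) on crops for both views
S0=6; tr={'spring':(388.5,-259.6,15.5,45),'nut':(503.6,-426.5,0,24),'link':(598.5,284.9,-12.2,22),'bracket':(387.8,264.2,12.8,32)}
a=np.linspace(0,2*np.pi,60)
def shape(k):
    if k=='spring': return np.c_[20*np.cos(a),20*np.sin(a)]
    if k=='nut': return np.c_[23*np.cos(a),23*np.sin(a)]
    if k=='link': return np.array([[28*np.sign(np.cos(t))+12*np.cos(t),12*np.sin(t)] for t in a])
    return np.array([[-30,-30],[30,-30],[30,-22],[-22,-22],[-22,30],[-30,30]])
rows=[]
for n,I in(('top',im),('side',s)):
    row=[]
    for k,(x,y,w,h) in tr.items():
        q0=shape(k)@R.from_euler('z',w,degrees=True).as_matrix()[:2,:2].T+[x,y]
        c0=proj(n,[x,y,15])[0].astype(int); B=I[c0[1]-22:c0[1]+22,c0[0]-22:c0[0]+22]; B=cv2.resize(B,None,fx=S0,fy=S0,interpolation=cv2.INTER_CUBIC)[:, :198*44*6//(44*6)] if 0 else cv2.resize(B,(200,200),interpolation=cv2.INTER_CUBIC)
        f=200/44
        q=proj(n,np.c_[q0,np.full(len(q0),4.+h)]); cv2.polylines(B,[np.round((q-(c0-22)+.5)*f-.5).astype(int)],True,(255,0,255),1)
        row.append(B)
    rows.append(np.hstack(row))
cv2.imwrite('pics/a9.png',np.vstack(rows))
E
```

```text
cmd [472.4  37.9 137.1 102.8] meas [473.8  33.8 136.6] gap 29.9
```

View pics/a9.png

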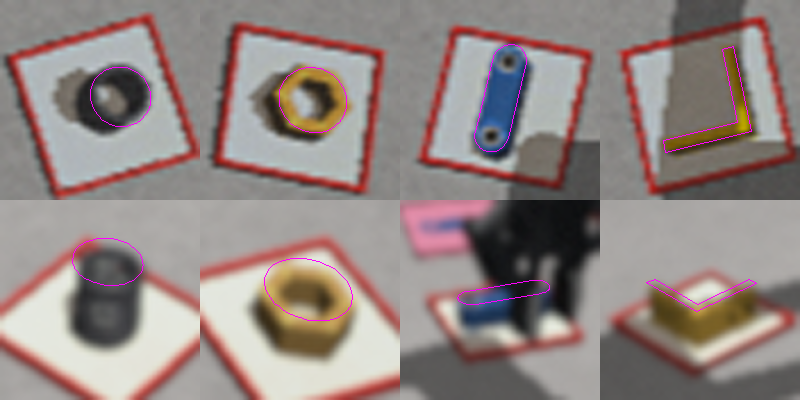

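The overlay of the intended top outlines shows all four parts upright in their trays, matching to about a pixel in the top view. The side view has a common calibration offset. I'll put a number on it using far top edges in the top view.

```bash
python3 - <<'E'
from h import *
im=cv2.imread('pics/t3.png'); im4=cv2.imread('pics/t4.png')
def sup(P,ang):
    u=np.array([np.cos(np.radians(ang)),np.sin(np.radians(ang))]); return (P@u).max(),u
def solve(P,angs,half):
    A=[];b=[]
    for g,h in zip(angs,half): s,u=sup(P,g); A.append(u); b.append(s-h-.7)   # .7: edge blur seen on tray/print sizes
    x=np.linalg.lstsq(np.array(A),np.array(b),rcond=None); return x[0].round(1), np.round(np.array(A)@x[0]-b,1)
c,g=crop(im,416,164,22); P=cast('top',g(big(masks(c)['yel'])),28)
print('nut',solve(P,[-12.9,-72.9],[23,23]),'all flats',[round(sup(P,a)[0]-np.dot(sup(P,a)[1],[503.6,-426.5]),1) for a in (-12.9,47.1,107.1,167.1,227.1,287.1)])
c,g=crop(im,194,140,22); P=cast('top',g(big(masks(c)['blue'])),26); print('link',solve(P,[-12.2,77.8],[40,12]))
c,g=crop(im,365,201,22); P=cast('top',g(big(masks(c)['dark'])),49); print('spring',solve(P,[-20,-40,-65,-90,0],[20]*5))
c,g=crop(im4,200,204,22); h,s,v=cv2.split(cv2.cvtColor(c,cv2.COLOR_BGR2HSV)); P=cast('top',g(big((h>12)&(h<38)&(s>110))),36)
yaw=12.8
for _ in range(4):
    a=np.radians(yaw); ex=np.array([np.cos(a),np.sin(a)]); ey=np.array([-ex[1],ex[0]]); X=P@ex;Y=P@ey
    A=np.array([P[abs(X-k)<1][np.argmax(Y[abs(X-k)<1])] for k in np.arange(X.max()-36,X.max()-8)])
    B=np.array([P[abs(Y-k)<1][np.argmax(X[abs(Y-k)<1])] for k in np.arange(Y.max()-36,Y.max()-8)])
    pa,va=line(A);pb,vb=line(B); ya=(np.degrees(np.arctan2(va[1],va[0]))+90)%180-90; yb=np.degrees(np.arctan2(vb[1],vb[0]))%180-90; yaw=(ya+yb)/2
print('bracket',ya,yb,ex*(pb@ex+22-.7)+ey*(pa@ey+22-.7), 'ends',X.max()-30,Y.max()-30)
E
```

```text
nut (array([ 502.9, -426.2]), array([-0., -0.])) all flats [np.float64(23.0), np.float64(25.4), np.float64(31.3), np.float64(26.6), np.float64(23.0), np.float64(23.2)]
link (array([596.3, 284.4]), array([0., 0.]))
spring (array([ 388.5, -257.8]), array([ 0. , -0.3, -0.6,  0.7,  0.4]))
bracket 12.878914 13.027908 [388.14456 263.3384 ] ends 438.33212643848265 171.33490781276876
```

```bash
python3 -c "
from bench import r
print(r.hand_in())"
```

```text
the job is handed in; nothing more can be done
None
```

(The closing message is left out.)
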